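# Hook and close the power-bay cover of a display cabinet

## Task

Close the open power bay of the display cabinet with the loose aluminium cover: angle the cover's tongue in under the bay's hooded lip, then lower it gently, without letting it drop, until it lies flat on its ledges inside the rim all round. Let go of it there, and leave the other things on the bench and in the cabinet where they are.

Things in the scene. Friction and masses are not known exactly. Their poses are not given: they have to be found in the camera images.
- cover: The loose cover, about 380 g: a bare aluminium plate 140 (x) x 130 (y) x 6 mm with dark vent slots, a black bridge handle in its middle and a tongue at its -x edge. Origin: centre of the plate's underside (tongue not counted), z up. It starts flat on the bench at the robot's left, tongue roughly towards the robot.
- cover_handle (a point): Centre of the cover's fixed handle bar, 32 mm above the cover's origin; axes as the cover's. The bar is 14 mm thick (x), 76 mm long (y), and spans 24 to 40 mm above the underside, on two feet under its ends.
- cover_tongue (a point): Middle of the tongue's outer edge, at its underside: (-86, 0, 0) mm from the cover's origin; axes as the cover's. The tongue is 16 mm long (x), 110 mm wide, 4 mm thick, its underside level with the plate's.
- cover_end (a point): Middle of the plate's edge opposite the tongue, at its underside: (+70, 0, 0) mm from the cover's origin; axes as the cover's.
- cabinet: The display cabinet, lying face down, fixed: a black open case 320 (x) x 440 (y) x 62 mm high with aluminium edge strips. Origin: centre of its underside. The power bay is the raised box in its left (+y) half, a perforated power supply inside; its groove under the hooded aluminium lip is on the -x side, towards the robot, its mouth facing +x.
- bay (a point): Where the cover's origin lies when home, at ledge height: (0, 60, 46) mm from the cabinet's origin; axes as the cabinet's, and so the seated cover's. From here the groove's bottom is at x -88.5 mm, the end rim at x +72.5 (5 mm of play in all), the side rims at y -69 and +69 (4 mm clear each side). Rims rise 6 mm above the ledges and lean outwards a little.
- lip (a point): Point on the ledge right below the free edge of the hooded lip, x -76.5 mm from point bay; axes as the cabinet's. The lip covers 12 mm of groove over its whole width; its underside is 11 mm above the ledge here, 7 mm at the groove's bottom, its top 14 mm. The ledge runs on as the groove's floor. The cover cannot drop in flat: it enters tongue down, tilted 5 to 25 degrees.
- tray: Bystander: black divided parts tray, 130 x 180 x 45 mm, at the left. Origin: centre of its underside.
- supply: Bystander: spare power supply, perforated aluminium case 160 x 95 x 36 mm, beyond the cover. Origin: centre of its underside.
- tape: Bystander: roll of yellow tape lying flat, 100 mm across, 24 mm high. Origin: centre of its underside.
- spanner: Bystander: steel spanner, 150 mm long, lying flat near the robot, between cover and cabinet. Origin: middle of its underside.
- board: Bystander: green circuit board, 110 x 75 mm, about 16 mm high, beside the cover on the left. Origin: centre of its underside.
- dish: Bystander: small steel screw dish, 64 mm across, 22 mm high, standing on a flat deck inside the cabinet's right half. Origin: centre of its underside.
- bottle: Bystander: small grey bottle with white cap, 44 mm across, 100 mm high, standing near the robot on the left. Origin: centre of its underside.

How it is judged (in metres and radians):
On the way:
1. the cover is tilted by more than 3.5 degrees with its tongue at least 3 mm in under the hooded lip, between the lip and the ledge (x of cover_tongue in the frame of lip between -0.015 and -0.003 m and z of cover_tongue in the frame of lip between -0.003 and 0.007 m and y of cover_tongue in the frame of lip between -0.02 and 0.02 m and angle between cover's own z axis and vertical above 0.06 rad), for 0.1 s.
At the end, for the whole second after the job is handed in: The cover lies at rest and flat (within 1.7 degrees) in the bay: its tongue at least 5 mm under the hooded lip, its origin within 6 mm in x and 8 mm in y of site bay, both its ends within 3 mm of the ledges' height, squared to the cabinet within 4.5 degrees (x of cover in the frame of bay between -0.006 and 0.006 m and y of cover in the frame of bay between -0.008 and 0.008 m and x of cover_tongue in the frame of lip below -0.005 m and z of cover_tongue in the frame of lip below 0.003 m and z of cover_end in the frame of bay below 0.003 m and z of cover in the frame of bay above -0.003 m and angle between cover's own z axis and vertical below 0.03 rad and angle between the x axis of cover and the x axis of cabinet, either way round below 0.08 rad and linear speed of cover below 0.02 m/s); the robot touches nothing.
It fails at once if the cover is dropped or slammed down instead of lowered, once its tongue is in the groove (turning faster than 3.5 rad/s) (x of cover_tongue in the frame of lip below 0 m and distance between cover_tongue and lip below 0.03 m and angular speed of cover above 3.5 rad/s).
It fails at once if another thing on the bench or in the cabinet is moved by more than 30 mm (distance of any of tray, supply, tape, spanner, board, dish, bottle from where it was at the start of the episode above 0.03 m).
It also fails if it takes over 48 s, if anything falls off the work surface, if the arm or the gripper's body presses on something with over 40 N, if the wrist force passes 120 N, or if a joint passes its speed limit or range.

## Robot

A 6-joint arm with a two-finger parallel gripper is mounted at the origin on the work surface. World frame = base frame: x ahead of the robot, y to its left, z up, the work surface at z = 0. Lengths are in mm, angles in rad, forces in N, time in s.
With the tool pointing down it reaches from about 300 to 775 mm from the base axis. Payload 14.6 kg.
Tool frame: the origin (TCP) lies midway between the tips of the shut fingers; the grasp point (between the pads) lies manip.grasp_offset behind it (manip.grasp_offset is the distance from the TCP to the grasp point, in mm); z points along the fingers, y is the direction in which the jaws open and shut (so a half turn about z gives the same grasp; the last joint's range is limited). The gripper opens to 94 mm and grips with 3 to 60 N. Pads are 16 mm wide; open, the fingers measure 119 mm over their backs; the gripper's body (75 mm by 177 mm) begins 78 mm behind the grasp point.
Start: joints at [1.25, 0.3, 1.521, -0, 1.321, -0.067], TCP at [138.094, 532.371, 205.446] pointing down, gripper open.
Joint ranges: [-3.03, 3.03], [-0.79, 2.21], [0.23, 2.52], [-1.04, 4.18], [0, 3.07], [-2.55, 2.55]. Speed limits (rad/s): [2.22, 2.22, 2.57, 3.14, 3.14, 3.14].

## Interface

Orientations are given as [roll, pitch, yaw] about the fixed x, y, z axes, in that order (R = Rz(yaw) Ry(pitch) Rx(roll)).
In Python, from cell import monitor, vision, order, manip gives the robot as it stands.
- The arm moves only by the shell command python3 -m jog 'ROWS' [FORCE]. ROWS is JSON, a list of rows, each a list of 7 numbers: the shift along the tool's x, y, z in cm, then the turn, a rotation vector about the tool's x, y, z in rad, then the opening in per cent of the stroke, from 0 (shut) to 100 (fully open). In form: [[tx, ty, tz, rx, ry, rz, jaw], ...]. A call has 1 to 8 rows; each row shifts and turns the commanded pose from where the row before left it, along the tool's axes as they then stand; what a row does not reach is not made up. A row lasts 1/10 s, in which the tool goes at most 50 mm and 8.59 degrees, less where a joint would pass 70% of its speed; a pose out of reach is approached as far as the arm can. A call is refused whole if a number of a shift passes 5 or a number of a turn 0.15, either way. A call with a gripper value outside its range is refused whole. The fingers move at their own pace and stop on an object; FORCE is the grip in N (left out, the last holds). Time passes only in rows, so rows that do not move let the fingers close. It gives the time, the measured TCP pose, the force and the opening at its end, in the units of the state.
- monitor.read_state(): the state, without advancing time (a new reading comes with each control period).
- vision.camera(name): name is "side" or "top"; returns a dict with "color" (420x560x3 uint8, blue, green, red), "fx", "fy", "cx", "cy" (pixels), "cam_to_world" (4x4, takes a point from camera to world coordinates). Camera axes: x right, y down, z forward; pixel columns grow to the right and rows downward; lengths in mm; the calibration is good to about 2 mm. A picture is of the moment at which its call begins. There is no depth.
- order.sign_off(): hands the job in, once; it reports no verdict.
The state is a dict: "clock": time; "joints": joint angles; "qd": joint speeds; "effort": joint torques, N m; "eef_pos": TCP position; "eef_rot": TCP orientation; "wrist_force": force on the tool from outside, world axes, zero at the start; "moment": the same for the moment, N m; "finger_gap": finger opening in mm.
Only numpy, scipy, OpenCV 4.12 (cv2) and the standard library are available. Lean on these libraries where they do the work, as an engineer would, in place of code of your own. Each camera call takes 0.05 s, during which the arm holds its last target.

## Working session

There is one attempt and no reset: what is moved stays moved. The work goes in short steps, Python scripts to look and compute and a shell command to move; the robot and the scene stay as the last step left them, time stands still between calls to the robot, and variables do not carry over. Pictures are saved under pics/ and viewed, and the job is handed in when it is done.

```bash
mkdir -p pics; ls; python3 - <<'E'
from cell import monitor, vision, order, manip
import cv2
print(monitor.read_state(), manip.grasp_offset)
for n in("side","top"):
    c=vision.camera(n); cv2.imwrite(f"pics/{n}0.png",c["color"]); print(n,c["fx"],c["fy"],c["cx"],c["cy"],c["cam_to_world"])
E
```

```text
pics
{'clock': 0.0, 'joints': array([ 1.25039373e+00,  3.00467697e-01,  1.52158048e+00, -1.09365957e-05,
        1.32071870e+00, -6.66191316e-02]), 'qd': array([-0.0015136 ,  0.00176876,  0.00017907, -0.00046229, -0.00060246,
       -0.00101252]), 'effort': array([ 2.58865388e-03, -5.31803906e+01, -3.52734590e+01,  7.09072687e-02,
        2.44325126e-02, -9.84726557e-05]), 'eef_pos': array([138.0185924 , 532.12406836, 204.88845806]), 'eef_rot': array([-3.14042033e+00, -6.75983218e-05,  2.88781186e+00]), 'wrist_force': array([ 0.10473052, -0.10342794, -0.337218  ]), 'moment': array([ 0.02983629,  0.04069321, -0.01665912]), 'finger_gap': 93.9483231498464} 18.8
side 417.51541819222126 417.51541819222126 283.21659903216386 213.81090723263713 [[ 9.60429774e-01 -1.76703698e-01  2.15291551e-01  3.06511734e+02]
 [-2.78271959e-01 -5.76017605e-01  7.68614621e-01 -7.66977445e+02]
 [-1.18053216e-02 -7.98109968e-01 -6.02396143e-01  7.15838242e+02]
 [ 0.00000000e+00  0.00000000e+00  0.00000000e+00  1.00000000e+00]]
top 531.3677229994619 531.3677229994619 273.28016315008114 215.13003762646454 [[-1.77368037e-02 -9.77212465e-01  2.11521169e-01  2.50598351e+02]
 [-9.99829471e-01  1.62472356e-02 -8.77821344e-03  8.04597160e+01]
 [ 5.14154534e-03 -2.11640796e-01 -9.77333995e-01  1.33415720e+03]
 [ 0.00000000e+00  0.00000000e+00  0.00000000e+00  1.00000000e+00]]
```

View pics/top0.png

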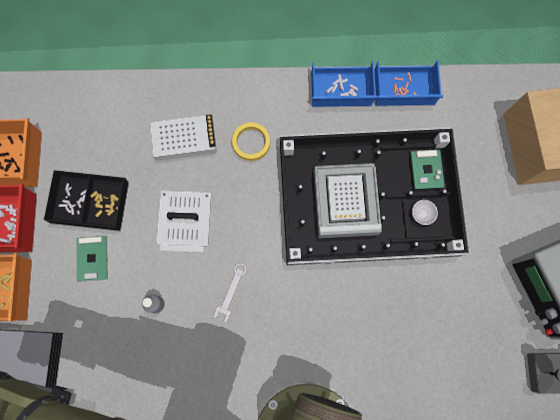

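View pics/side0.png

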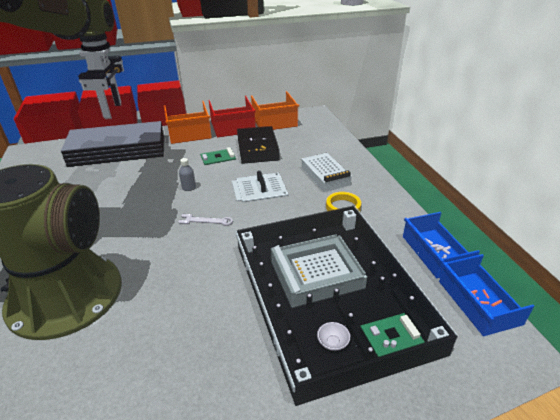

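```bash
python3 - <<'E'
import cv2
a=cv2.imread('pics/top0.png')
cv2.imwrite('pics/c1.png',cv2.resize(a[140:290,20:220],None,fx=4,fy=4,interpolation=2))
cv2.imwrite('pics/c2.png',cv2.resize(a[110:260,200:400],None,fx=4,fy=4,interpolation=2))
E
```

```text
(no output)
```

View pics/c1.png

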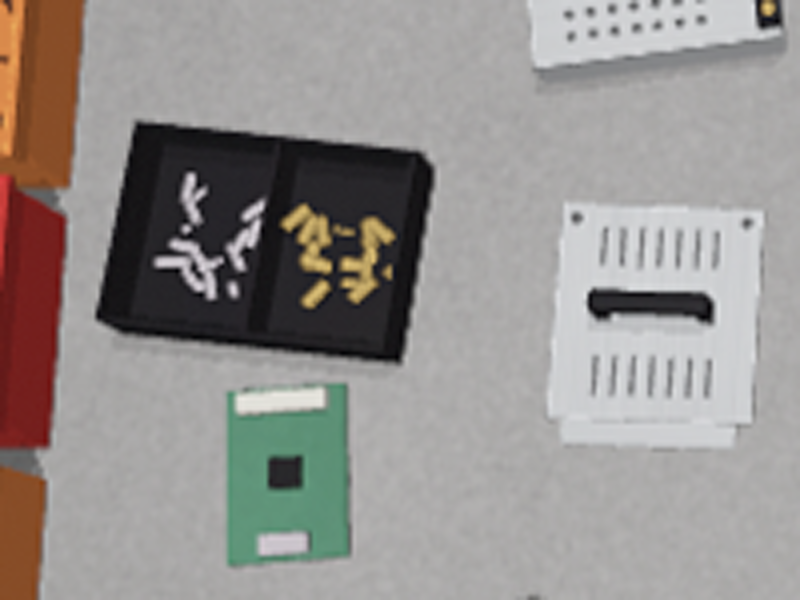

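View pics/c2.png

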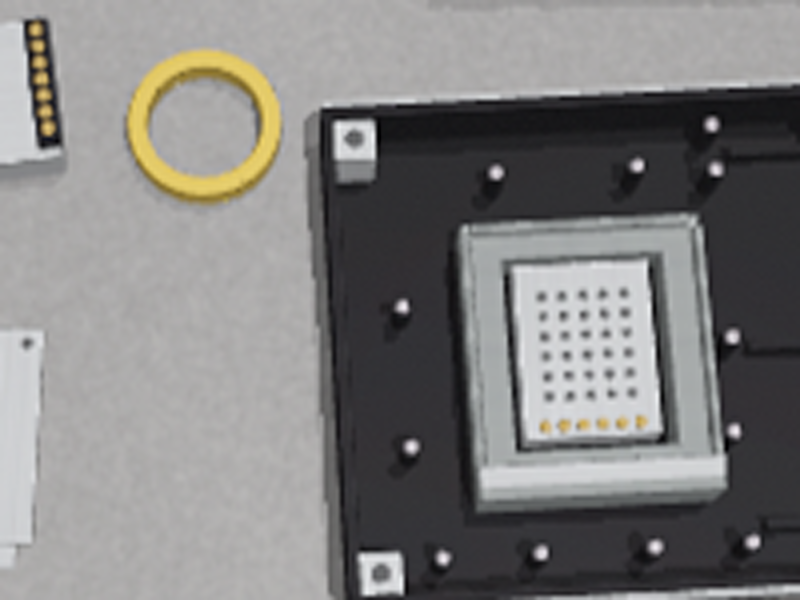

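```bash
cat > h.py <<'E'
import numpy as np, cv2
from scipy.spatial.transform import Rotation as R
from cell import monitor, vision, order, manip
def proj(c,P):
    M=np.linalg.inv(np.array(c["cam_to_world"])); P=np.atleast_2d(P); q=P@M[:3,:3].T+M[:3,3]
    return np.c_[c["fx"]*q[:,0]/q[:,2]+c["cx"], c["fy"]*q[:,1]/q[:,2]+c["cy"]]
def back(c,uv,z):
    M=np.array(c["cam_to_world"]); uv=np.atleast_2d(uv).astype(float)
    d=np.c_[(uv[:,0]-c["cx"])/c["fx"],(uv[:,1]-c["cy"])/c["fy"],np.ones(len(uv))]@M[:3,:3].T
    return M[:3,3]+d*((z-M[2,3])/d[:,2])[:,None]
def crop(img,x0,y0,x1,y1,s,fn): cv2.imwrite(fn,cv2.resize(img[y0:y1,x0:x1],None,fx=s,fy=s,interpolation=2))
def uncrop(p,x0,y0,s): return (np.array(p,float)+.5)/s-.5+[x0,y0]
E
python3 - <<'E'
from h import *
a=cv2.imread('pics/top0.png')
t=[a[y:y+37,x:x+50] for x,y in((270,120),(420,115),(270,240),(430,230))]
t=[cv2.resize(i,None,fx=8,fy=8,interpolation=2) for i in t]
cv2.imwrite('pics/c3.png',np.vstack([np.hstack(t[:2]),np.hstack(t[2:])]))
b=cv2.imread('pics/side0.png'); crop(b,260,220,380,310,6,'pics/c4.png')
c=vision.camera("top")
k=uncrop([(565,203),(764,212),(751,425),(549,417)],20,140,4)
p=back(c,k,6);print(p)
print(p.mean(0), [np.linalg.norm(p[i]-p[(i+1)%4]) for i in range(4)])
print('yaw',[np.degrees(np.arctan2(*(p[i]-p[j])[[1,0]])) for i,j in((0,3),(1,2))])
hb=uncrop([(588,292),(713,295)],20,140,4);print(back(c,hb,40))
E
```

```text
[[608.22347167 357.41198387   6.        ]
 [600.12250176 229.07787049   6.        ]
 [461.41983822 236.27604407   6.        ]
 [468.68196814 363.73249705   6.        ]]
[534.61194495 296.62459887   6.        ] [np.float64(128.58954223040362), np.float64(138.88931770945942), np.float64(127.66317377685513), np.float64(139.6845735707996)]
yaw [np.float64(-2.5934318286601066), np.float64(-2.9707815256231562)]
[[541.49281398 334.46537636  40.        ]
 [538.28633284 256.63726301  40.        ]]
```

View pics/c3.png

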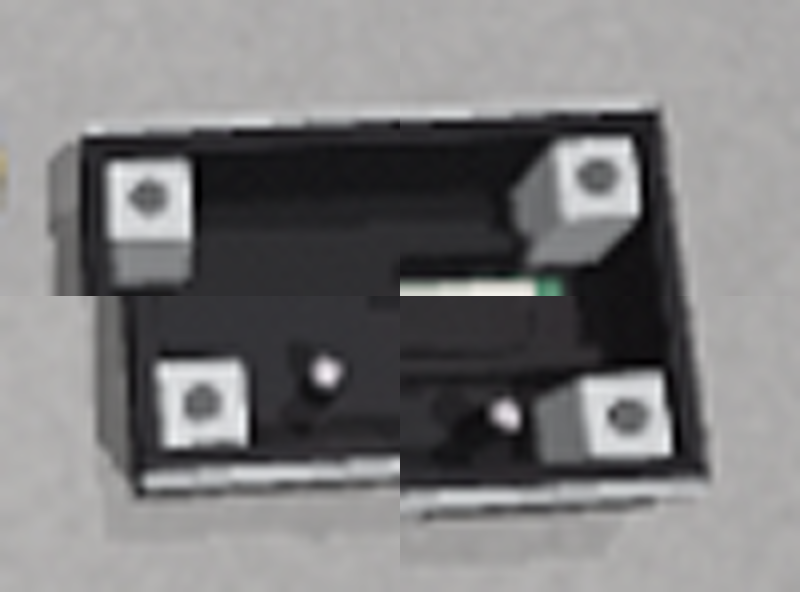

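View pics/c4.png

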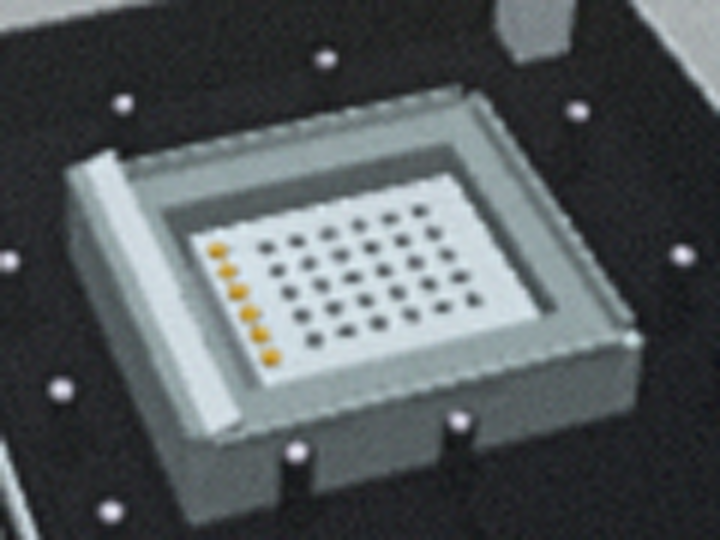

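```bash
python3 - <<'E'
from h import *
c=vision.camera("top")
def f(pts,z):
    o=[(270,120),(420,115),(270,240),(430,230)]
    k=np.array([uncrop(p,*q,8)for p,q in zip(pts,o)])
    p=back(c,k,z); TL,TR,BL,BR=p
    print(p.round(1).tolist(), 'mean',p.mean(0), 'lenx',np.linalg.norm(TL-BL),np.linalg.norm(TR-BR),'leny',np.linalg.norm(TL-TR),np.linalg.norm(BL-BR))
    d=TL-BL+TR-BR; e=TL-TR+BL-BR
    print('yaw',np.degrees(np.arctan2(d[1],d[0])),np.degrees(np.arctan2(-e[0],e[1])))
f([(82,132),(258,107),(138,493-296),(308,482-296)],62)
f([(148,197),(197,175),(202,107),(228,119)],62)
# bay rim
k=uncrop([(459,227),(697,215),(475,470),(725,452)],200,110,4)
print(back(c,k[:2],52),back(c,k[2:],60))
E
```

```text
[[730.4, 48.9, 62.0], [745.3, -389.2, 62.0], [404.8, 38.7, 62.0], [424.9, -400.1, 62.0]] mean [ 576.37907136 -175.44058049   62.        ] lenx 325.7267587042076 320.6139024786268 leny 438.34429504043993 439.210699724873
yaw 1.8665723918163377 2.2868805641830763
[[708.4, 28.5, 62.0], [722.8, -367.8, 62.0], [431.7, 18.7, 62.0], [445.8, -377.7, 62.0]] mean [ 577.18364318 -174.58240257   62.        ] lenx 276.84850627456586 277.2298898461957 leny 396.5802631782086 396.7258751751407
yaw 2.03461811295499 2.0545981179644346
[[ 652.06014774  -36.83191718   52.        ]
 [ 657.54090934 -187.36402802   52.        ]] [[ 494.55503432  -40.58967095   60.        ]
 [ 503.20548006 -194.07779607   60.        ]]
```

```bash
python3 -m jog '[[-3.7,-1.08,0,0,0,0,100],[-3.7,-1.08,0,0,0,0,100],[-3.7,-1.08,0,0,0,0,100],[-3.7,-1.08,0,0,0,0,100],[-3.7,-1.08,0,0,0,0,100],[-3.7,-1.08,0,0,0,0,100],[-3.7,-1.08,0,0,0,0,100],[-3.7,-1.08,0,0,0,0,100]]'
python3 -m jog '[[-3.7,-1.08,0,0,0,0,100],[-3.7,-1.08,0,0,0,0,100],[-3.7,-1.08,0,0,0,0,100],[-3.7,-1.08,0,0,0,0,100],[0,0,0,0,0,0.14,100],[0,0,0,0,0,0.14,100],[0,0,0,0,0,0.14,100],[0,0,0,0,0,0.14,100]]'
python3 -m jog '[[0,0,0,0,0,0.14,100],[0,0,0,0,0,0.14,100],[0,0,0,0,0,0.14,100],[0,0,0,0,0,0.14,100],[0,0,0,0,0,0.14,100],[0,0,0,0,0,0.11,100],[0,0,0,0,0,0,100],[0,0,0,0,0,0,100]]'
cat >> h.py <<'E'
def goto(pos,rot):
    """print delta from measured TCP pose to target, in tool axes"""
    s=monitor.read_state(); r=R.from_euler('xyz',s["eef_rot"]); q=R.from_euler('xyz',rot)
    print('shift cm',(r.inv().apply(np.array(pos)-s["eef_pos"])/10).round(3),'rotvec',(r.inv()*q).as_rotvec().round(4),'t',round(s["clock"],2))
def pic(n,fn=None):
    c=vision.camera(n)
    if fn: cv2.imwrite(fn,c["color"])
    return c
E
python3 - <<'E'
from h import *
goto((534,296,120),(np.pi,0,np.radians(87)))
c=pic("side"); crop(c["color"],200,60,350,210,4,'pics/s1.png')
# check scene-cover projection
for yaw,o in((-3,(534,296)),):
    M=R.from_euler('z',yaw,degrees=True).as_matrix()
    P=np.array([(70,65,6),(70,-65,6),(-70,-65,6),(-70,65,6),(0,38,40),(0,-38,40)])@M.T+[*o,0]
    print(((proj(c,P)-[200,60]+.5)*4-.5).round(0).tolist())
M=R.from_euler('z',2.04,degrees=True).as_matrix()
P=np.array([(-76.5,-74,60),(-76.5,74,60),(160,220,62),(160,-220,62),(-160,-220,62),(-160,220,62)])+[[0,60,0]]*2+[[0,0,0]]*4 if 0 else np.array([(-76.5,-14,60),(-76.5,134,60),(160,220,62),(160,-220,62),(-160,-220,62),(-160,220,62)])
p=proj(c,P@M.T+[577,-175,0]); print(((p[:2]-[260,220]+.5)*6-.5).round(),p[2:].round(1))
E
```

```text
clock: 1.0
eef_pos: [404.1, 373.4, 205.4]
eef_rot: [-3.142, -0.0, 2.888]
wrist_force: [-0.1, 0.0, -0.5]
finger_gap: 94.1
clock: 1.8
eef_pos: [535.3, 295.3, 205.1]
eef_rot: [-3.141, -0.0, 2.322]
wrist_force: [0.0, 0.1, 0.4]
finger_gap: 94.1
clock: 2.6
eef_pos: [535.3, 295.4, 205.3]
eef_rot: [-3.141, 0.0, 1.521]
wrist_force: [-0.2, -0.5, -0.5]
finger_gap: 93.8
shift cm [ 0.053 -0.129  8.529] rotvec [-0.0002  0.0001  0.0028] t 2.6
[[315.0, 452.0], [353.0, 539.0], [168.0, 566.0], [144.0, 474.0], [234.0, 443.0], [253.0, 495.0]]
[[240. 415.]
 [112. 151.]] [[353.  204.9]
 [456.7 335.4]
 [294.8 386.4]
 [235.7 229.7]]
```

View pics/s1.png

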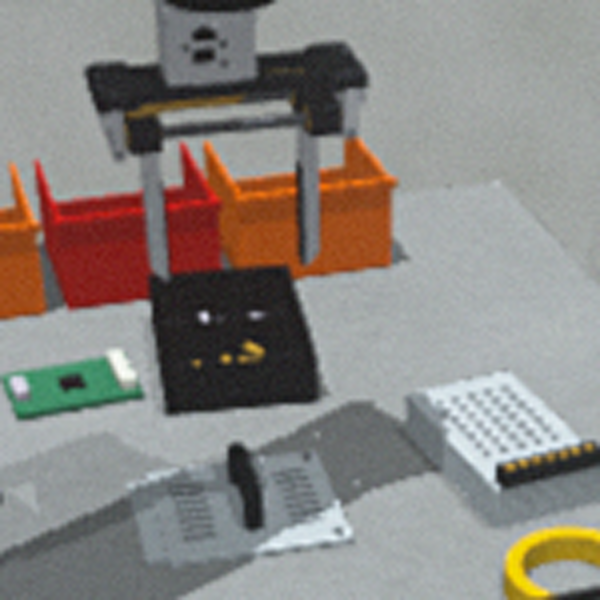

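```bash
python3 -m jog '[[0.05,-0.13,3,0,0,0.003,100],[0,0,3.5,0,0,0,100],[0,0,3.5,0,0,0,100],[0,0,3.5,0,0,0,100],[0,0,3,0,0,0,100],[0,0,1.6,0,0,0,100],[0,0,1,0,0,0,100],[0,0,0,0,0,0,100]]' 40
python3 -m jog '[[0,0,0,0,0,0,5],[0,0,0,0,0,0,5],[0,0,0,0,0,0,5],[0,0,0,0,0,0,5],[0,0,0,0,0,0,5],[0,0,0,0,0,0,5],[0,0,0,0,0,0,5],[0,0,0,0,0,0,5]]' 40
python3 - <<'E'
from h import *
s=monitor.read_state();print(s)
c=pic("side"); crop(c["color"],200,60,350,210,4,'pics/s2.png')
E
```

```text
clock: 3.45
eef_pos: [533.9, 295.9, 14.0]
eef_rot: [-3.141, 0.0, 1.515]
wrist_force: [0.6, -0.4, 0.4]
finger_gap: 94.1
clock: 4.25
eef_pos: [534.1, 296.0, 14.4]
eef_rot: [-3.142, 0.0, 1.515]
wrist_force: [-0.4, 0.6, -0.3]
finger_gap: 33.1
{'clock': 4.25, 'joints': array([4.46130136e-01, 6.43449662e-01, 1.49614120e+00, 9.20964903e-07,
       1.00204648e+00, 5.02117235e-01]), 'qd': array([ 8.96486787e-04,  1.13492578e-03,  7.34593645e-05,  1.15119655e-04,
       -2.96691962e-04,  2.08468048e-04]), 'effort': array([ 3.57370736e-04, -6.59541535e+01, -2.96336693e+01,  6.15159888e-02,
       -2.04530556e-02, -2.56395051e-04]), 'eef_pos': array([534.0544539 , 296.00465176,  14.44675657]), 'eef_rot': array([-3.14155310e+00,  2.08301102e-05,  1.51480873e+00]), 'wrist_force': array([-0.39554437,  0.55404291, -0.31759803]), 'moment': array([-0.09360846,  0.12838642, -0.02793433]), 'finger_gap': 33.13516581895717}
```

View pics/s2.png

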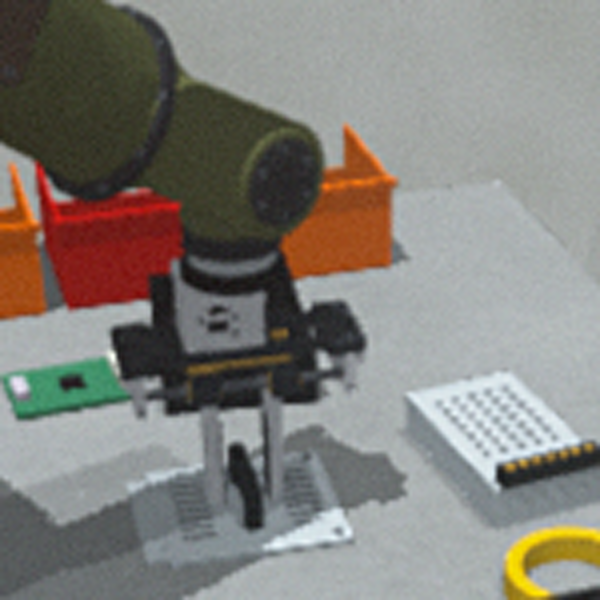

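Fingers straddle the bar (239,450)-(255,520) and are still closing (33 mm). Finish closing.

```bash
python3 -m jog '[[0,0,0,0,0,0,5],[0,0,0,0,0,0,5],[0,0,0,0,0,0,5],[0,0,0,0,0,0,5],[0,0,0,0,0,0,5],[0,0,0,0,0,0,5]]' 45
python3 - <<'E'
from h import *
s=monitor.read_state();print(s['wrist_force'],s['moment'],s['finger_gap'])
goto((534,296,14),(np.pi,0,np.radians(87)))
E
```

```text
clock: 4.9
eef_pos: [534.1, 296.0, 14.4]
eef_rot: [3.141, -0.0, 1.515]
wrist_force: [1.7, -0.1, -1.0]
finger_gap: 13.5
[ 1.6894377  -0.13167535 -0.96190895] [-0.09559721 -0.15569321  0.04908267] 13.494956670664513
shift cm [-0.002 -0.013  0.044] rotvec [ 0.0001 -0.0001 -0.0037] t 4.9
```

```bash
cat >> h.py <<'E'
CAB=np.array([577,-175,0.]); YC=2.04
def cov(tx,ty,tz,th,yaw=YC,h=14.4,dy=0.,dx=0.):
    """tongue tip at (tx,ty,tz) in lip frame, tilt th deg -> TCP pos, rot"""
    M=R.from_euler('z',YC,degrees=True)
    Rc=R.from_euler('z',yaw,degrees=True)*R.from_euler('y',-th,degrees=True)
    tip=CAB+M.apply([-76.5+tx,60+ty,46+tz])
    oc=tip-Rc.apply([-86,0,0])
    rt=Rc*R.from_euler('z',90,degrees=True)*R.from_euler('x',180,degrees=True)
    return oc+Rc.apply([dx,dy,h]), rt.as_euler('xyz')
def where(h=14.4,dy=0.,dx=0.):
    s=monitor.read_state(); r=R.from_euler('xyz',s["eef_rot"])
    Rc=r*R.from_euler('x',-180,degrees=True)*R.from_euler('z',-90,degrees=True)
    oc=s["eef_pos"]-Rc.apply([dx,dy,h]); M=R.from_euler('z',YC,degrees=True)
    tip=M.inv().apply(oc+Rc.apply([-86,0,0])-CAB)-[-76.5,60,46]
    end=M.inv().apply(oc+Rc.apply([70,0,0])-CAB)-[0,60,46]
    print('t',round(s["clock"],2),'tip(lip)',tip.round(2),'end(bay)',end.round(2),'eul',np.degrees((M.inv()*Rc).as_euler('xyz')).round(2),'F',s["wrist_force"].round(1),'M',s["moment"].round(2),'gap',round(s["finger_gap"],1))
E
python3 -m jog '[[0,0,-0.5,0,0,0,5],[0,0,-1.5,0,0,0,5],[0,0,-2.5,0,0,0,5],[0,0,-2.5,0,0,0,5],[0,0,-2.5,0,0,0,5],[0,0,-2.5,0,0,0,5],[0,0,-2.5,0,0,0,5],[0,0,-1,0,0,0,5]]'
python3 - <<'E'
from h import *
where()
goto(*cov(20,0,90,8))
p=pic("side","pics/s3.png");t=pic("top","pics/t3.png")
crop(p["color"],150,60,350,210,4,'pics/s3c.png');crop(t["color"],110,150,260,262,5,'pics/t3c.png')
E
```

```text
clock: 5.7
eef_pos: [534.6, 296.3, 172.9]
eef_rot: [3.138, -0.002, 1.515]
wrist_force: [0.2, 0.6, -4.8]
finger_gap: 13.9
t 5.7 tip(lip) [-34.7  420.43 112.24] end(bay) [ 44.15 406.16 112.76] eul [ 0.11 -0.19 -5.25] F [ 0.2  0.6 -4.8] M [-0.08  0.04 -0.04] gap 13.9
shift cm [-40.605   8.974   1.022] rotvec [-0.1361  0.0046 -0.0915] t 5.7
```

View pics/s3c.png

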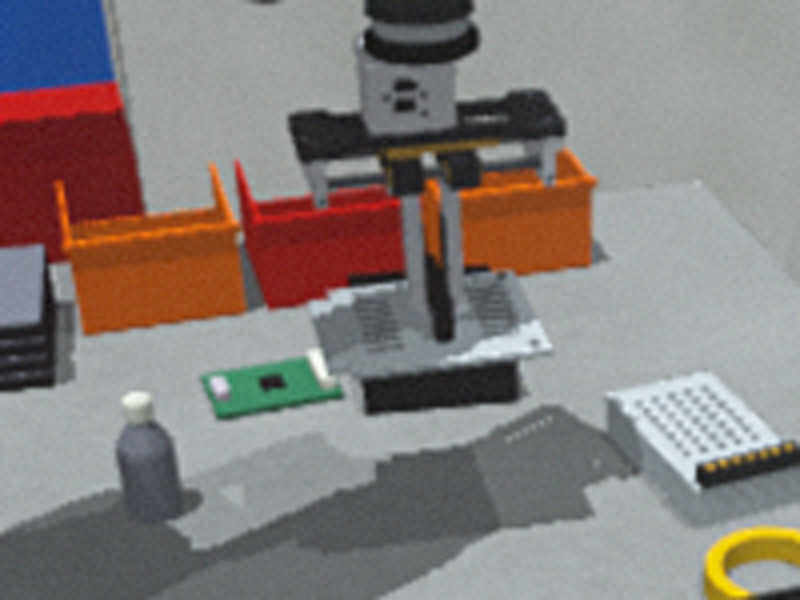

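View pics/t3c.png

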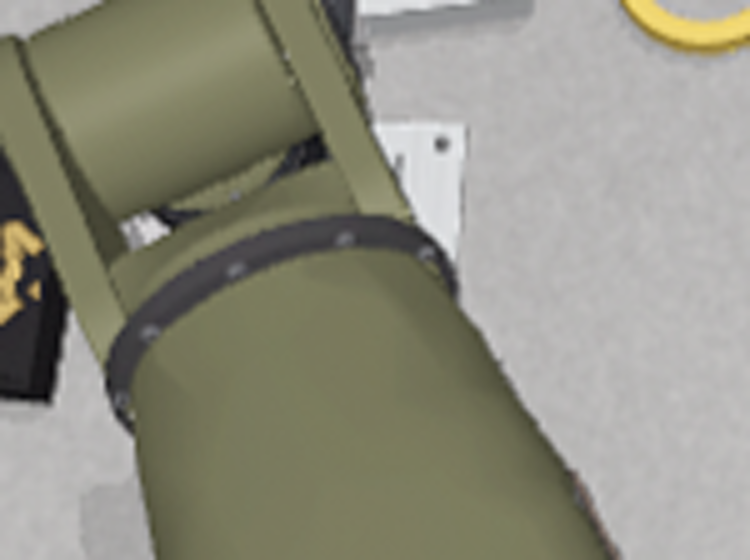

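```bash
python3 -m jog '[[-1.5,0.3,0,0,0,0,5],[-3,0.7,0,0,0,0,5],[-3.5,0.8,0,0,0,0,5],[-3.5,0.8,0,0,0,0,5],[-3.5,0.8,0,0,0,0,5],[-3.5,0.8,0,0,0,0,5],[-3.5,0.8,0,0,0,0,5],[-3.5,0.8,0,0,0,0,5]]'
python3 -m jog '[[-3.5,0.8,0,0,0,0,5],[-3.5,0.8,0,0,0,0,5],[-3.5,0.8,0,0,0,0,5],[-2.5,0.5,0,0,0,0,5],[-1.6,0.3,0,0,0,0,5],[0,0,0.3,-0.045,0,-0.03,5],[0,0,0.3,-0.045,0,-0.03,5],[0,0,0.3,-0.045,0,-0.03,5]]'
python3 - <<'E'
from h import *
where()
goto(*cov(16,0,12,8))
p=pic("side");t=pic("top")
crop(p["color"],230,120,400,250,5-1,'pics/s4c.png');crop(t["color"],260,110,410,260,4,'pics/t4c.png')
E
```

```text
clock: 6.6
eef_pos: [576.9, 35.9, 168.0]
eef_rot: [-3.139, 0.0, 1.514]
wrist_force: [0.2, 0.0, -3.8]
finger_gap: 13.5
clock: 7.4
eef_pos: [601.2, -109.5, 159.3]
eef_rot: [3.007, 0.006, 1.606]
wrist_force: [-0.4, 0.9, -3.7]
finger_gap: 13.7
t 7.4 tip(lip) [19.77  4.53 87.44] end(bay) [ 97.85   4.55 108.41] eul [-0.34 -7.72  0.01] F [-0.4  0.9 -3.7] M [-0.07  0.23 -0.03] gap 13.7
shift cm [-0.419 -1.394  7.386] rotvec [-0.0048  0.0059  0.0001] t 7.4
```

View pics/s4c.png

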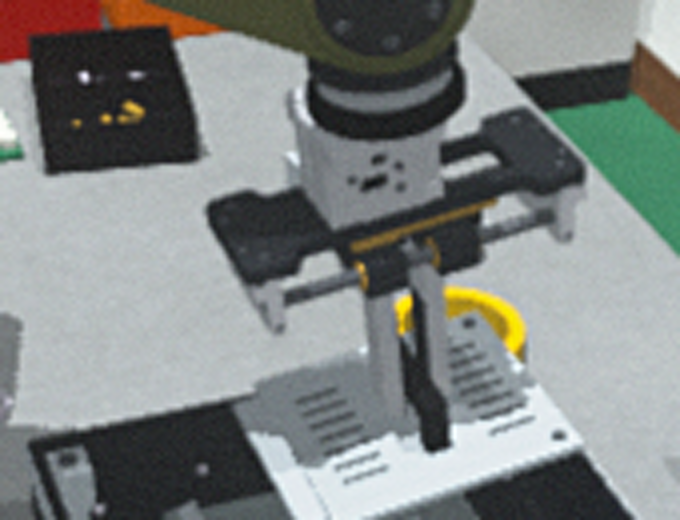

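View pics/t4c.png

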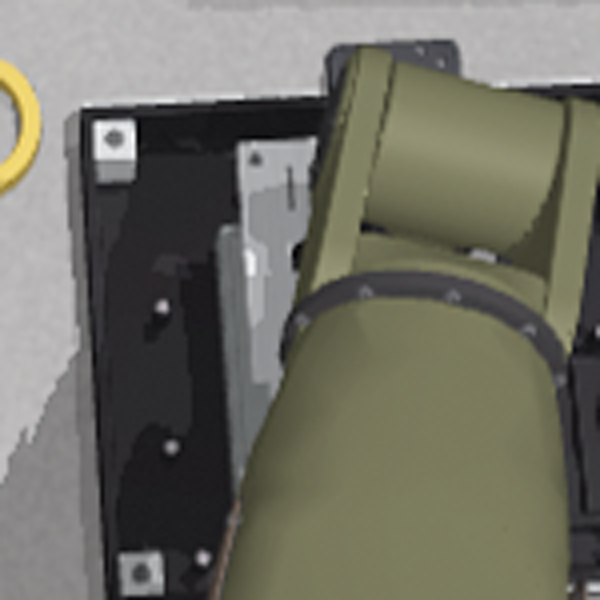

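```bash
python3 -m jog '[[-0.4,-0.4,1,-0.005,0.006,0,5],[0,-0.3,1.7,0,0,0,5],[0,-0.3,1.7,0,0,0,5],[0,-0.2,1.5,0,0,0,5],[0,-0.2,1,0,0,0,5],[0,0,0.5,0,0,0,5],[0,0,0,0,0,0,5]]'
python3 - <<'E'
from h import *
where()
goto(*cov(12,0,3,8))
p=pic("side");crop(p["color"],240,190,390,310,5,'pics/s5c.png')
s=monitor.read_state(); r=R.from_euler('xyz',s["eef_rot"])
Rc=r*R.from_euler('x',-180,degrees=True)*R.from_euler('z',-90,degrees=True)
oc=s["eef_pos"]-Rc.apply([0,0,14.4])
P=np.array([(70,65,6),(70,-65,6),(-70,-65,6),(-70,65,6),(0,38,40),(0,-38,40),(-86,-55,4)])
print(((proj(p,Rc.apply(P)+oc)-[240,190]+.5)*5-.5).round().tolist())
M=R.from_euler('z',YC,degrees=True)
P=np.array([(-76.5,-14,60),(-76.5,134,60),(78,-10,52)])
print(((proj(p,M.apply(P)+CAB)-[240,190]+.5)*5-.5).round().tolist())
E
```

```text
clock: 8.2
eef_pos: [598.2, -113.6, 84.6]
eef_rot: [3.003, -0.0, 1.605]
wrist_force: [0.4, -0.6, -4.5]
finger_gap: 13.5
t 8.2 tip(lip) [16.73  0.69 12.45] end(bay) [94.73  0.49 34.  ] eul [ 0.01 -7.94 -0.07] F [ 0.4 -0.6 -4.5] M [-0.1   0.21 -0.03] gap 13.5
shift cm [-0.059 -0.6    0.862] rotvec [-0.001  -0.0001 -0.0012] t 8.2
[[534.0, 169.0], [661.0, 344.0], [363.0, 450.0], [263.0, 261.0], [416.0, 195.0], [483.0, 301.0], [321.0, 449.0]]
[[300.0, 496.0], [193.0, 276.0], [625.0, 418.0]]
```

View pics/s5c.png

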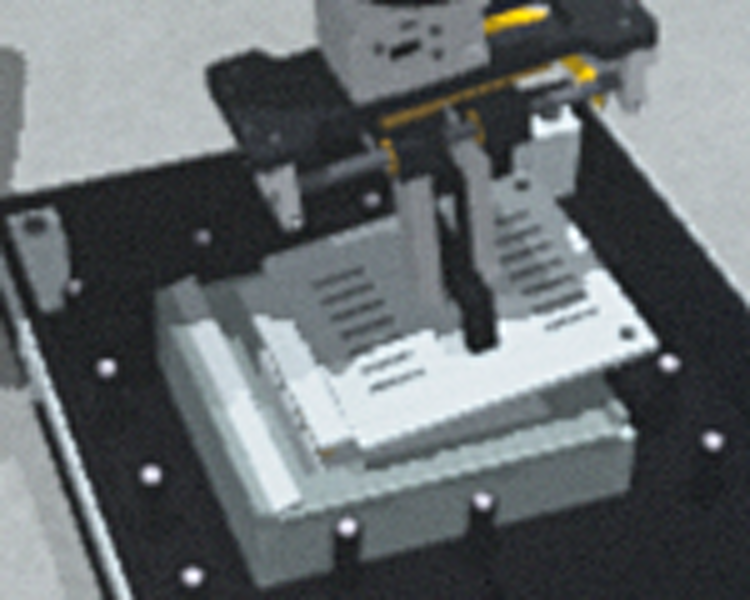

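```bash
python3 -m jog '[[-0.05,-0.3,0.43,0,0,0,5],[0,-0.3,0.43,0,0,0,5],[0,0,0,0,0,0,5],[0,0,0,0,0,0,5]]'
python3 - <<'E'
from h import *
where()
goto(*cov(12,0,0,8))
E
```

```text
clock: 8.65
eef_pos: [593.7, -114.3, 76.0]
eef_rot: [3.002, 0.0, 1.605]
wrist_force: [0.1, 0.1, -4.0]
finger_gap: 13.7
t 8.65 tip(lip) [12.17  0.17  3.77] end(bay) [90.15 -0.   25.52] eul [-0.01 -8.02 -0.06] F [ 0.1  0.1 -4. ] M [-0.1   0.19  0.02] gap 13.7
shift cm [-0.008 -0.069  0.373] rotvec [ 0.0003  0.0003 -0.0011] t 8.65
```

```bash
for i in 1; do python3 -m jog '[[0,-0.014,0.1,0,0,0,5],[0,-0.014,0.1,0,0,0,5],[0,0,0,0,0,0,5],[0,0,0,0,0,0,5]]'; python3 -c "
from h import *
where()"; done
python3 -m jog '[[0,-0.014,0.1,0,0,0,5],[0,0,0,0,0,0,5],[0,0,0,0,0,0,5]]'; python3 -c "
from h import *
where()"
```

```text
clock: 9.05
eef_pos: [593.7, -114.3, 73.9]
eef_rot: [3.002, 0.0, 1.605]
wrist_force: [-0.2, -0.2, -3.8]
finger_gap: 14.0
t 9.05 tip(lip) [12.23  0.19  1.67] end(bay) [9.020e+01 2.000e-02 2.341e+01] eul [-0.01 -8.01 -0.06] F [-0.2 -0.2 -3.8] M [-0.08  0.16 -0.03] gap 14.0
clock: 9.35
eef_pos: [593.7, -114.3, 72.8]
eef_rot: [3.002, 0.0, 1.605]
wrist_force: [-0.6, 0.3, -2.9]
finger_gap: 13.4
t 9.35 tip(lip) [12.18  0.19  0.6 ] end(bay) [9.015e+01 3.000e-02 2.234e+01] eul [-0.01 -8.01 -0.06] F [-0.6  0.3 -2.9] M [-0.04  0.23 -0.  ] gap 13.4
```

```bash
python3 -m jog '[[0,-0.007,0.05,0,0,0,5],[0,0,0,0,0,0,5],[0,0,0,0,0,0,5]]'; python3 -c "
from h import *
where()"
python3 -m jog '[[0,-0.007,0.05,0,0,0,5],[0,0,0,0,0,0,5],[0,0,0,0,0,0,5]]'; python3 -c "
from h import *
where()"
```

```text
clock: 9.65
eef_pos: [593.7, -114.3, 72.4]
eef_rot: [3.002, 0.0, 1.605]
wrist_force: [0.4, -0.1, -3.6]
finger_gap: 13.6
t 9.65 tip(lip) [12.18  0.18  0.14] end(bay) [9.016e+01 2.000e-02 2.187e+01] eul [-0.01 -8.01 -0.06] F [ 0.4 -0.1 -3.6] M [-0.1   0.17 -0.01] gap 13.6
clock: 9.95
eef_pos: [593.8, -114.3, 72.0]
eef_rot: [3.002, 0.0, 1.605]
wrist_force: [0.2, -0.1, -2.9]
finger_gap: 13.9
t 9.95 tip(lip) [12.3   0.17 -0.26] end(bay) [9.027e+01 1.000e-02 2.153e+01] eul [-0.01 -8.03 -0.06] F [ 0.2 -0.1 -2.9] M [-0.08  0.28  0.05] gap 13.9
```

```bash
python3 -m jog '[[0,-0.01,0.07,0,0,0,5],[0,0,0,0,0,0,5],[0,0,0,0,0,0,5]]'; python3 -c "
from h import *
where()"
python3 -m jog '[[0,-0.007,0.05,0,0,0,5],[0,0,0,0,0,0,5],[0,0,0,0,0,0,5]]'; python3 -c "
from h import *
where()"
```

```text
clock: 10.25
eef_pos: [593.9, -114.4, 71.5]
eef_rot: [3.001, 0.0, 1.605]
wrist_force: [0.5, -0.7, -0.8]
finger_gap: 13.5
t 10.25 tip(lip) [12.45  0.07 -0.81] end(bay) [ 9.041e+01 -9.000e-02  2.104e+01] eul [-0.02 -8.05 -0.06] F [ 0.5 -0.7 -0.8] M [-0.08  0.15 -0.02] gap 13.5
clock: 10.55
eef_pos: [594.0, -114.4, 71.1]
eef_rot: [3.001, 0.0, 1.605]
wrist_force: [2.7, -1.1, 3.0]
finger_gap: 13.7
t 10.55 tip(lip) [12.56  0.06 -1.27] end(bay) [90.52 -0.1  20.62] eul [-0.03 -8.07 -0.06] F [ 2.7 -1.1  3. ] M [-0.21 -0.01 -0.02] gap 13.7
```

```bash
python3 -m jog '[[0,0.028,-0.2,0,0,0,5],[0,0,0,0,0,0,5],[0,0,0,0,0,0,5]]'; python3 -c "
from h import *
where()
goto(*cov(-6,0,1.3,8))"
```

```text
clock: 10.85
eef_pos: [593.2, -114.1, 72.1]
eef_rot: [3.003, -0.0, 1.605]
wrist_force: [0.8, 0.3, -3.8]
finger_gap: 13.8
t 10.85 tip(lip) [11.64  0.37 -0.03] end(bay) [89.65  0.21 21.5 ] eul [ 0.02 -7.93 -0.06] F [ 0.8  0.3 -3.8] M [0.01 0.22 0.06] gap 13.8
shift cm [-0.03  -1.731 -0.385] rotvec [-0.0012 -0.0002 -0.001 ] t 10.85
```

```bash
python3 -m jog '[[-0.03,0,-0.14,0,0,0,5],[0,-0.4,-0.055,0,0,0,5],[0,-0.45,-0.063,0,0,0,5],[0,-0.45,-0.063,0,0,0,5],[0,-0.4,-0.055,0,0,0,5],[0,0,0,0,0,0,5],[0,0,0,0,0,0,5]]'; python3 -c "
from h import *
where()
goto(*cov(-9,0,1.3,8))
p=pic('side');crop(p['color'],240,190,390,310,5,'pics/s6c.png')"
```

```text
clock: 11.55
eef_pos: [576.4, -115.2, 74.2]
eef_rot: [3.002, 0.0, 1.605]
wrist_force: [-0.0, -0.2, -4.4]
finger_gap: 13.6
t 11.55 tip(lip) [-5.13 -0.15  1.93] end(bay) [72.84 -0.32 23.71] eul [-0.01 -8.03 -0.06] F [-0.  -0.2 -4.4] M [-0.09  0.21 -0.03] gap 13.6
shift cm [ 0.023 -0.391  0.012] rotvec [ 0.0005  0.0004 -0.0011] t 11.55
```

View pics/s6c.png

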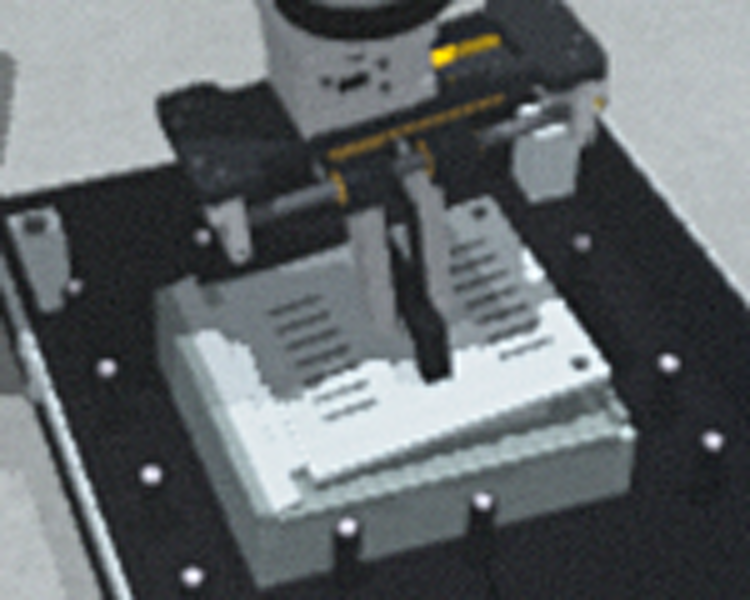

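```bash
python3 -m jog '[[0.02,-0.2,0.05,0,0,0,5],[0,-0.2,0,0,0,0,5],[0,0,0,0,0,0,5],[0,0,0,0,0,0,5]]'; python3 -c "
from h import *
where()"
python3 -m jog '[[0,-0.12,-0.017,0,0,0,5],[0,0,0,0,0,0,5],[0,0,0,0,0,0,5]]'; python3 -c "
from h import *
where()"
python3 -m jog '[[0,-0.1,-0.014,0,0,0,5],[0,0,0,0,0,0,5],[0,0,0,0,0,0,5]]'; python3 -c "
from h import *
where()"
```

```text
clock: 12.0
eef_pos: [572.5, -115.1, 73.0]
eef_rot: [3.002, 0.0, 1.605]
wrist_force: [1.0, -0.5, -3.2]
finger_gap: 13.6
t 12.0 tip(lip) [-9.05  0.1   0.77] end(bay) [68.92 -0.07 22.52] eul [-0.01 -8.01 -0.06] F [ 1.  -0.5 -3.2] M [-0.09  0.22  0.06] gap 13.6
clock: 12.3
eef_pos: [571.3, -115.1, 73.0]
eef_rot: [3.002, 0.0, 1.605]
wrist_force: [-0.8, 0.9, -3.7]
finger_gap: 14.1
t 12.3 tip(lip) [-10.26   0.11   0.76] end(bay) [ 6.772e+01 -5.000e-02  2.251e+01] eul [-0.01 -8.01 -0.06] F [-0.8  0.9 -3.7] M [-0.07  0.24  0.03] gap 14.1
clock: 12.6
eef_pos: [570.4, -115.2, 73.2]
eef_rot: [3.001, 0.0, 1.605]
wrist_force: [2.6, -0.3, -3.2]
finger_gap: 13.6
t 12.6 tip(lip) [-11.07   0.04   0.86] end(bay) [66.9  -0.13 22.69] eul [-0.02 -8.04 -0.06] F [ 2.6 -0.3 -3.2] M [-0.12 -0.18 -0.03] gap 13.6
```

```bash
python3 -c "
from h import *
goto(*cov(-8.9,0,0.8,8))
# subsequent increments
for a,b,z0,z1 in((8,6,.8,.7),(6,4,.7,.6),(4,2,.6,.5),(2,0.5,.5,.5)):
    p,r=cov(-8.9,0,z0,a);q,s=cov(-8.9,0,z1,b);r=R.from_euler('xyz',r);s=R.from_euler('xyz',s)
    print((r.inv().apply(q-p)/10).round(3),(r.inv()*s).as_rotvec().round(4))
"
```

```text
shift cm [0.005 0.215 0.043] rotvec [ 0.0008  0.0004 -0.0011] t 12.6
[-0.     0.044  0.311] [ 0.0349  0.     -0.    ]
[-0.     0.044  0.311] [ 0.0349 -0.      0.    ]
[-0.     0.044  0.311] [ 0.0349 -0.     -0.    ]
[-0.     0.035  0.226] [ 0.0262 -0.      0.    ]
```

```bash
python3 -m jog '[[0,0.215,0.04,0,0,0,5],[0,0,0,0,0,0,5],[0,0.022,0.155,0.0175,0,0,5],[0,0.022,0.155,0.0175,0,0,5],[0,0.022,0.155,0.0175,0,0,5],[0,0.022,0.155,0.0175,0,0,5],[0,0,0,0,0,0,5],[0,0,0,0,0,0,5]]'; python3 -c "
from h import *
where()
p=pic('side');crop(p['color'],240,190,390,310,5,'pics/s7c.png')"
```

```text
clock: 13.4
eef_pos: [574.0, -115.0, 66.7]
eef_rot: [3.072, 0.0, 1.605]
wrist_force: [-0.5, 0.4, -3.8]
finger_gap: 14.0
t 13.4 tip(lip) [-9.15  0.15  0.31] end(bay) [6.997e+01 1.000e-02 1.116e+01] eul [-0.   -3.99 -0.05] F [-0.5  0.4 -3.8] M [-0.05  0.12 -0.06] gap 14.0
```

View pics/s7c.png

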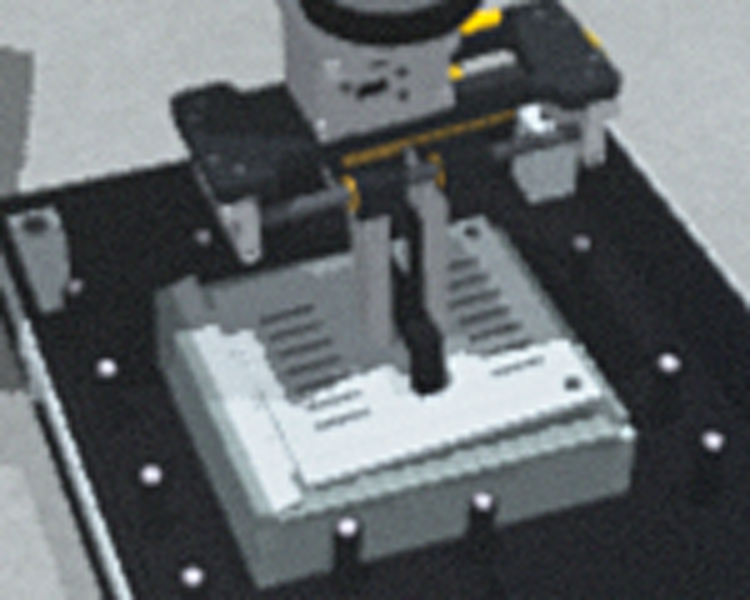

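```bash
python3 -m jog '[[-0.01,0.04,0.155,0.0175,0,0,5],[0,0.022,0.155,0.0175,0,0,5],[0,0,0,0,0,0,5],[0,0,0,0,0,0,5]]'; python3 -c "
from h import *
where()"
python3 -m jog '[[0,0.022,0.155,0.0175,0,0,5],[0,0,0,0,0,0,5],[0,0,0,0,0,0,5]]'; python3 -c "
from h import *
where()"
```

```text
clock: 13.85
eef_pos: [574.8, -115.1, 63.6]
eef_rot: [3.107, 0.0, 1.605]
wrist_force: [0.9, 0.0, -3.9]
finger_gap: 13.7
t 13.85 tip(lip) [-8.97  0.05  0.24] end(bay) [70.44 -0.1   5.64] eul [-0.   -1.98 -0.05] F [ 0.9  0.  -3.9] M [-0.1   0.08  0.01] gap 13.7
clock: 14.15
eef_pos: [575.1, -115.1, 62.2]
eef_rot: [3.124, 0.0, 1.605]
wrist_force: [-0.9, -0.3, -4.8]
finger_gap: 13.6
t 14.15 tip(lip) [-8.97  0.05  0.28] end(bay) [70.51 -0.1   2.97] eul [-0.   -0.99 -0.06] F [-0.9 -0.3 -4.8] M [-0.08  0.09 -0.01] gap 13.6
```

```bash
python3 -m jog '[[0,0.022,0.15,0.0165,0,0,5],[0,0,0,0,0,0,5],[0,0,0,0,0,0,5]]'; python3 -c "
from h import *
where()"
python3 -m jog '[[0,0,0.05,0,0,0,5],[0,0,0,0,0,0,5],[0,0,0,0,0,0,5]]'; python3 -c "
from h import *
where()"
```

```text
clock: 14.45
eef_pos: [575.4, -115.1, 60.6]
eef_rot: [3.141, 0.0, 1.605]
wrist_force: [-0.2, 0.7, -3.9]
finger_gap: 13.5
t 14.45 tip(lip) [-8.99  0.02  0.19] end(bay) [70.51 -0.14  0.3 ] eul [-0.01 -0.04 -0.06] F [-0.2  0.7 -3.9] M [-0.09  0.04 -0.  ] gap 13.5
clock: 14.75
eef_pos: [575.4, -115.1, 60.4]
eef_rot: [3.141, 0.0, 1.605]
wrist_force: [-1.2, 0.8, -1.7]
finger_gap: 14.0
t 14.75 tip(lip) [-8.97  0.01 -0.07] end(bay) [70.53 -0.15  0.1 ] eul [-0.01 -0.06 -0.06] F [-1.2  0.8 -1.7] M [ 0.07  0.22 -0.05] gap 14.0
```

```bash
python3 -m jog '[[0,0,0.06,0,0,0,5],[0,0,0,0,0,0,5],[0,0,0,0,0,0,5]]'; python3 -c "
from h import *
where()
p=pic('side');crop(p['color'],240,190,390,310,5,'pics/s8c.png')"
```

```text
clock: 15.05
eef_pos: [575.4, -115.1, 60.4]
eef_rot: [3.14, 0.0, 1.605]
wrist_force: [-4.7, 0.9, 5.8]
finger_gap: 13.7
t 15.05 tip(lip) [-8.96 -0.01 -0.07] end(bay) [70.54 -0.18  0.11] eul [-0.01 -0.07 -0.06] F [-4.7  0.9  5.8] M [ 0.15  0.91 -0.02] gap 13.7
```

View pics/s8c.png

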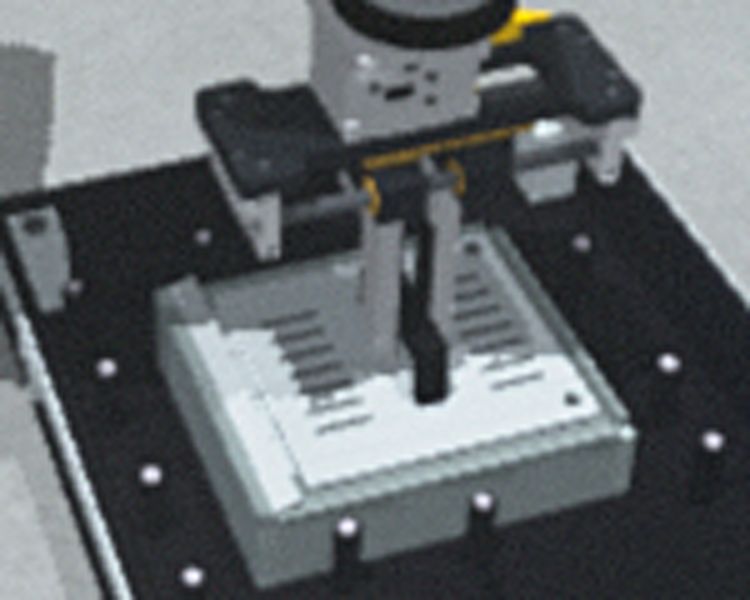

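```bash
python3 -m jog '[[0,0,-0.05,0,0,0,5],[0,-0.08,0,0,0,0,5],[0,0,0,0,0,0,5],[0,0,0,0,0,0,5]]'; python3 -c "
from h import *
where()"
python3 -m jog '[[0,0,0.05,0,0,0,5],[0,0,0,0,0,0,5],[0,0,0,0,0,0,5]]'; python3 -c "
from h import *
where()"
```

```text
clock: 15.5
eef_pos: [574.9, -115.2, 60.4]
eef_rot: [3.14, 0.0, 1.605]
wrist_force: [2.1, 0.4, 1.3]
finger_gap: 13.5
t 15.5 tip(lip) [-9.45 -0.09 -0.14] end(bay) [70.05 -0.26  0.15] eul [-0.02 -0.11 -0.06] F [2.1 0.4 1.3] M [-0.01 -0.34 -0.01] gap 13.5
clock: 15.8
eef_pos: [574.9, -115.2, 60.4]
eef_rot: [3.14, 0.0, 1.605]
wrist_force: [-0.2, 1.7, 7.6]
finger_gap: 13.6
t 15.8 tip(lip) [-9.43 -0.08 -0.15] end(bay) [70.07 -0.24  0.15] eul [-0.03 -0.11 -0.06] F [-0.2  1.7  7.6] M [0.05 0.23 0.01] gap 13.6
```

```bash
python3 -m jog '[[0,0,-0.05,0,0,0,5],[0,0,0,0,0,0,5],[0,0,0,0,0,0,20],[0,0,0,0,0,0,40],[0,0,0,0,0,0,40],[0,0,0,0,0,0,40],[0,0,0,0,0,0,40],[0,0,0,0,0,0,40]]'; python3 -c "
from h import *
where()"
```

```text
clock: 16.6
eef_pos: [574.5, -115.1, 60.1]
eef_rot: [3.141, 0.0, 1.605]
wrist_force: [0.1, -0.8, 0.6]
finger_gap: 37.1
t 16.6 tip(lip) [-9.86  0.03 -0.38] end(bay) [69.64 -0.14 -0.27] eul [-0.   -0.04 -0.06] F [ 0.1 -0.8  0.6] M [-0.09  0.07 -0.02] gap 37.1
```

```bash
python3 -m jog '[[0,0,-0.5,0,0,0,40],[0,0,-1.5,0,0,0,40],[0,0,-3,0,0,0,40],[0,0,-4,0,0,0,40],[0,0,-4,0,0,0,40],[0,0,-4,0,0,0,40],[0,0,-4,0,0,0,40],[0,0,-1,0,0,0,40]]'
python3 -m jog '[[4,0,0,0,0,0,40],[4,0,0,0,0,0,40],[4,0,0,0,0,0,40],[4,0,0,0,0,0,40],[4,0,0,0,0,0,40],[4,0,0,0,0,0,40],[4,0,0,0,0,0,40],[0,0,0,0,0,0,40]]'
python3 -c "
from h import *
where()
p=pic('side');t=pic('top','pics/t9.png')
crop(p['color'],240,190,390,310,5,'pics/s9c.png');crop(t['color'],300,150,400,250,6,'pics/t9c.png')"
```

```text
clock: 17.4
eef_pos: [575.1, -115.3, 286.4]
eef_rot: [3.133, 0.002, 1.605]
wrist_force: [-0.4, -0.9, -0.0]
finger_gap: 37.6
clock: 18.2
eef_pos: [563.8, 168.6, 280.2]
eef_rot: [3.141, -0.0, 1.61]
wrist_force: [0.2, -1.1, -0.1]
finger_gap: 37.6
t 18.2 tip(lip) [-10.48 283.59 219.78] end(bay) [ 69.02 284.08 219.85] eul [ 0.03 -0.02  0.18] F [ 0.2 -1.1 -0.1] M [-0.09  0.01  0.01] gap 37.6
```

View pics/s9c.png

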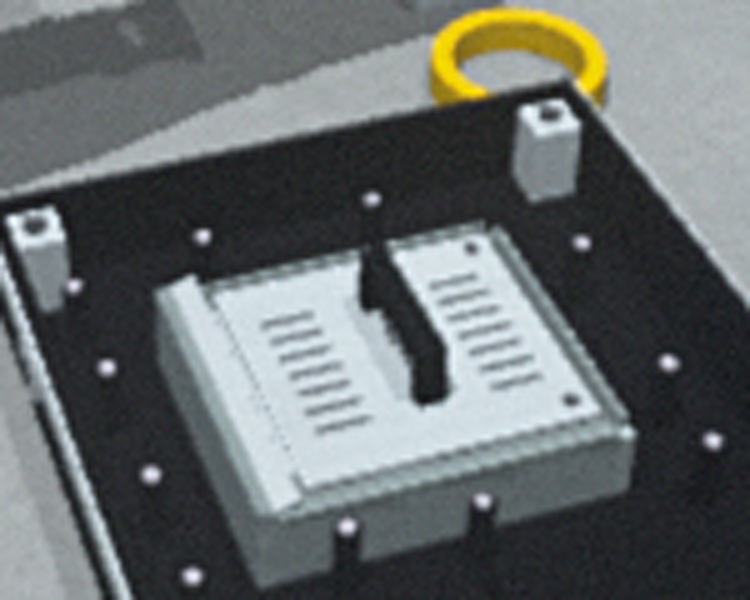

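View pics/t9c.png

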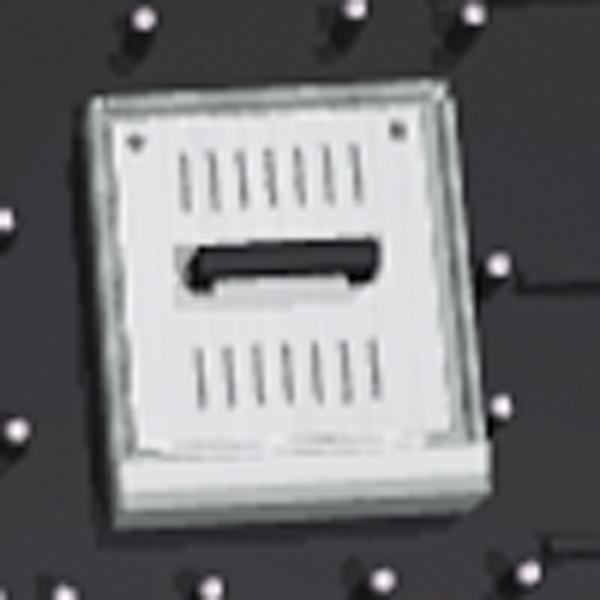

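View pics/t9.png

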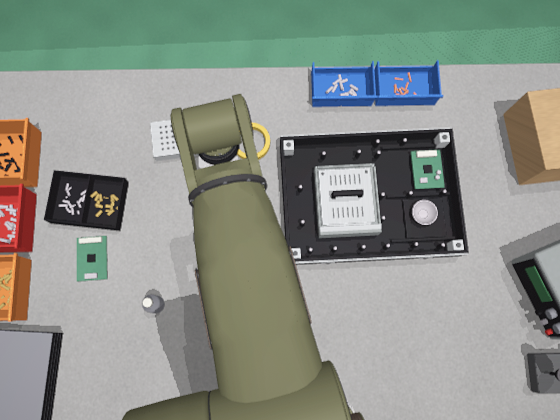

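The cover lies flat inside the rim on all sides (top crop: plate x 115–460, y 100–450). The tongue is hidden under the lip, and the visible bystanders have not moved.

```bash
python3 -c "
from h import *
s=monitor.read_state();print(s['qd'].round(3),s['wrist_force'].round(1))
print(order.sign_off())"
```

```text
[-0.037 -0.005  0.006 -0.002 -0.002 -0.007] [-0.2 -0.7  0.7]
the job is handed in; nothing more can be done
None
```

The cover is closed over the power bay and the job is handed in, at about 18 s of the 48 s allowed. `sign_off` gives no verdict, so that part is unconfirmed.

- **What I did:** I gripped the cover by its handle and tilted it 8° with the tongue down. After touching the ledge to check its height, I slid the tongue in until it met the groove's bottom. I then backed off about 2 mm and turned the cover down slowly around its tongue until it rested on the ledges. I released it, lifted straight up and moved the arm aside.
- **Seating before release:** the tool pose put the tongue about 9.4 mm under the lip, with tilt and squaring errors of about 0.1° and both ends within 0.2 mm of ledge height.
- **After release:** both camera views show the cover flat inside the rim with the tongue hidden under the lip. I judged this by eye and did not re-measure it.
- **Other things on the bench:** the tray, board, bottle, dish and tape look where they were. The arm hid part of the supply and all of the spanner in the last top view, so I did not check those two. The arm never went near either.
- **Small disagreement:** contact with the groove's bottom came about 0.5–1 mm sooner than the camera calibration predicted. I corrected for it.

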